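# Reset the overlock machine's recessed foot-pressure adjuster through its guard hole

### The job

Take the orange setting key from its wooden stand, reach its cross bit down through the small hole in the overlock machine's guard plate, feel it into the cross slots of the foot-pressure adjuster below, and turn the adjuster until the red pointer stands at the green mark. Press only lightly with the key on the machine: 5 to 8 N is plenty. Then stand the key back upright in its stand, fully down, and leave the thread cone, oil bottle and pattern weight where they are.

Things in the scene. Friction and masses are not known exactly. Their poses are not given: they have to be found in the camera images.
- key_grip (a point): Centre of the handle of the setting key, a loose 150 g hand tool that starts upright in the stand. Handle: orange upright hexagonal prism, 58 mm high, 26 mm across flats, centred here; under it a black collar 37 mm across and 4 mm thick, then a 16 mm steel shank down to the bit. z points up along the key; flats face along x and every 60 degrees from it. Overall 124 mm long.
- key_tip (a point): Centre of the bit's lower end, 95 mm below key_grip, same axes. Bit: square-ended steel cross, 16 mm over its blades along x and y, 3.2 mm thick. The adjuster head, 31 mm across, has two crossing slots 5.6 mm wide, 9 mm deep, direction unknown (repeats every 90 degrees): turn the key under a light push until it drops in; then 8 degrees of play either way. The head gives 1.5 mm on a stiff spring.
- stand_mouth (a point): Centre of the hole's mouth in the top of the wooden key stand, a fixed block 75 x 75 x 70 mm high on the bench, on either side of the machine. The hole is 21.5 mm wide, goes right through, and has a 2 mm chamfer. Fully down, the key's collar rests on the top of the stand and key_tip is 62 mm below this point.
- hole (a point): Centre of the mouth of the guard hole in the bright 60 mm square guard plate on top of the cream overlock machine, 166.5 mm above the bench. z up, -x the operator's side. Plate 21.5 mm thick, hole 18.5 mm wide with a 3 mm chamfer. Within 80 mm of it nothing stands over 5 mm above it. On its axis, 26 to 39 mm below (differs each time: feel for it), is the top of the brass adjuster head.
- dial (a joint): Setting of the adjuster in rad, shown by the red pointer (15 x 4 mm radial bar on the black arc beyond the guard plate). Turns 1:1 with the adjuster: the key turned clockwise seen from above raises it, moving the pointer towards the machine's -y. End stops 0 and 2.2; starts below 0.6; green mark at 1.6. Stiff (0.035 N m, more than a bit rubbing on the head gives); stays where left.
- mark (a point): Centre of the green mark, 13 mm long (radially) and 4 mm wide, on the black arc 67.5 mm from the guard hole's axis; the arc also has white ticks every 0.2 rad.
- machine: The overlock machine, fixed, 245 x 310 mm over its red pan, 165 mm high above the bench; a wire thread guide along the far edge of its top, 108 mm from the guard hole, stands 25 mm higher. Green handwheel on its -y side, cloth plate on its +y side. Origin on the bench straight below the guard hole; z up.
- cone: Bystander: dark thread cone on a yellow spool, 68 mm across, 110 mm high, 150 g; origin at the centre of its underside.
- oil: Bystander: oil bottle with a red cap, 44 mm across, 120 mm high, 150 g; origin at the centre of its underside.
- weight: Bystander: dark steel pattern weight, 60 mm across, 42 mm high, 500 g; origin at the centre of its underside.
- pointer (a point): Outer end of the red pointer, 60 mm from the guard hole's axis; it runs round this axis, level with the machine's top.
Mind the look-alikes: they are no part of the job. There is more than one size of the part that bears key_grip; the job needs the smaller. Of the things that look like the part that bears stand_mouth, the larger one is meant.

How it is judged (in metres and radians):
On the way, in this order (a step that is already met when the one before it is completed fails the run):
1. the key, in through the guard hole, has caught the adjuster and started to turn it (dial past 0.75) (value of joint dial above 0.75 rad and horizontal distance between key_tip and hole below 0.006 m and z of key_tip in the frame of hole below -0.026 m).
2. the pointer is brought to the green mark (within 0.1 rad) with the key still in the adjuster (value of joint dial between 1.5 and 1.7 rad and horizontal distance between key_tip and hole below 0.006 m and z of key_tip in the frame of hole below -0.026 m), for 0.2 s.
At the end, for the whole second after the job is handed in: The pointer stands within 0.1 rad of the green mark (dial 1.5 to 1.7) and the key stands at rest upright (within 0.1 rad) in its stand, released and fully down (tip at least 58 mm below the stand's mouth, within 8 mm of its axis) (value of joint dial between 1.5 and 1.7 rad and z of key_tip in the frame of stand_mouth below -0.058 m and horizontal distance between key_tip and stand_mouth below 0.008 m and angle between key_tip's own z axis and vertical below 0.1 rad and linear speed of key below 0.02 m/s); the robot touches nothing.
It fails at once if the key is pressed on the machine or its adjuster with more than 25 N (all its contacts added up) (contact force between key and machine above 25 N).
It fails at once if the thread cone, oil bottle or pattern weight is moved more than 20 mm (distance of any of cone, oil, weight from where it was at the start of the episode above 0.02 m).
It also fails if it takes over 72 s, if anything falls off the work surface, if the arm or the gripper's body presses on something with over 40 N, if the wrist force passes 120 N, or if a joint passes its speed limit or range.

### The arm

A 6-joint arm with a two-finger parallel gripper is mounted at the origin on the work surface. World frame = base frame: x ahead of the robot, y to its left, z up, the work surface at z = 0. Lengths are in mm, angles in rad, forces in N, time in s.
With the tool pointing down it reaches from about 275 to 1000 mm from the base axis. Payload 8.4 kg.
Tool frame: the origin (TCP) lies between the finger pads; the fingertips stand 19 mm ahead of it and the grasp point (between the pads) is the TCP; z points along the fingers, y is the direction in which the jaws open and shut (so a half turn about z gives the same grasp; the last joint's range is limited). The gripper opens to 85 mm and grips with 20 to 120 N. Pads are 22 mm wide; open, the fingers measure 114 mm over their backs; the gripper's body (76 mm by 85 mm) begins 54 mm behind the grasp point. The pads swing forward as they close: fully open they stand 13 mm farther back than shut.
Start: joints at [1.26, 0.353, 1.633, -0, 1.155, -0.002], TCP at [189.946, 595.44, 250.281] pointing down, gripper open.
Joint ranges: [-2.63, 2.63], [-0.92, 2.1], [0.06, 2.66], [-1.3, 4.44], [0, 2.69], [-3.02, 3.02]. Speed limits (rad/s): [2.22, 2.22, 2.79, 3.14, 3.14, 3.14].

### API

Orientations are given as [roll, pitch, yaw] about the fixed x, y, z axes, in that order (R = Rz(yaw) Ry(pitch) Rx(roll)).
In Python, from plant import manip gives the robot as it stands.
- The arm moves only by the tool step_arm, never from a script. Its argument "commands" is a list of rows, each an object of numbers: "claw": the closure, from -1 (fully open) to 1 (shut), so that 0 is half open; "tx", "ty", "tz": the shift along the world's x, y, z in m; "yaw": the turn about the world's z in rad. In form: [{"claw": .., "tx": .., "ty": .., "tz": .., "yaw": ..}, ...]. A call has 1 to 20 rows; each row shifts and turns the commanded pose from where the row before left it; what a row does not reach is not made up. A row lasts 1/12 s, in which the tool goes at most 41.7 mm and 7.16 degrees, less where a joint would pass 70% of its speed; a pose out of reach is approached as far as the arm can. A call with a gripper value outside its range is refused whole. The fingers move at their own pace and stop on an object; "force" is the grip in N (left out, the last holds). Time passes only in rows, so rows that do not move let the fingers close. It gives the time, the measured TCP pose, the force and the opening at its end, in the units of the state.
- manip.state(): the state, without advancing time (a new reading comes with each control period).
- manip.grab_frame(name): name is "side" or "top" or "wrist"; returns a dict with "image" (480x640x3 uint8, red, green, blue), "range_z" (480x640 float32, mm along the optical axis (not along the pixel's ray), 0 where there is no reading), "mtx" (3x3 intrinsics, pixels), "rvec" (rotation vector, rad) and "tvec" (3), from world to camera coordinates, as OpenCV has them; the wrist camera has in their place "mount" (4x4, takes a point from camera to tool coordinates, whose origin is the TCP and whose axes are the flange's). Camera axes: x right, y down, z forward; pixel columns grow to the right and rows downward; lengths in mm; the calibration is good to about 2 mm. The wrist camera is an equidistant fisheye: a pixel r from the principal point sees the ray r / f radians off the axis. A picture is of the moment at which its call begins: read the wrist's pose just before it.
- manip.hand_in(): hands the job in, once; it reports no verdict.
The state is a dict: "time": time; "q": joint angles; "dq": joint speeds; "joint_torque": joint torques, N m; "tcp_pos": TCP position; "tool_rot": TCP orientation; "force": force on the tool from outside, world axes, zero at the start; "wrist_torque": the same for the moment, N m; "gripper_width": opening from 0.0 (shut) to 1.0 (fully open).
Only numpy, scipy, OpenCV 4.12 (cv2) and the standard library are available. Lean on these libraries where they do the work, as an engineer would, in place of code of your own. Each camera call takes 0.05 s, during which the arm holds its last target. There are 200 camera calls.

## Working session

There is one attempt and no reset: what is moved stays moved. The work goes in short steps, Python scripts to look and compute and a tool call to move; the robot and the scene stay as the last step left them, time stands still between calls to the robot, and variables do not carry over. Pictures are saved under pics/ and viewed, about 8 in all and at most 12, crops included, and the job is handed in when it is done.

Besides the shell and the picture viewer there is one more tool, called after "Call:" in YAML: its name, and indented under it one key for each argument. step_arm: Moves the arm, as the interface text tells. Its arguments: {"type":"object","properties":{"commands":{"type":"array","items":{"type":"object","properties":{"claw":{"type":"number"},"tx":{"type":"number"},"ty":{"type":"number"},"tz":{"type":"number"},"yaw":{"type":"number"}}}},"force":{"type":"number"}},"required":["commands"]}

```bash
mkdir -p pics; ls
cat > h.py <<'E'
import numpy as np,cv2
from plant import manip
def grab(n):
    s=manip.state(); f=manip.grab_frame(n); f['s']=s; return f
def save(img,name): cv2.imwrite('pics/'+name,cv2.cvtColor(np.ascontiguousarray(img),cv2.COLOR_RGB2BGR))
def ray(f,uv):
    """pixel -> origin, direction (world)"""
    K=np.array(f['mtx']); u,v=uv
    if 'mount' in f:
        x=np.array([(u-K[0,2])/K[0,0],(v-K[1,2])/K[1,1]]); r=np.hypot(*x)
        d=np.r_[np.sin(r)*x/max(r,1e-9),np.cos(r)]
        from scipy.spatial.transform import Rotation as R
        Rt=R.from_euler('xyz',f['s']['tool_rot']).as_matrix(); M=np.array(f['mount'])
        return Rt@M[:3,3]+np.array(f['s']['tcp_pos']), Rt@M[:3,:3]@d
    R_,_=cv2.Rodrigues(np.array(f['rvec'],float)); t=np.array(f['tvec'],float).ravel()
    d=np.array([(u-K[0,2])/K[0,0],(v-K[1,2])/K[1,1],1.])
    return -R_.T@t, R_.T@d
def onz(f,uv,z):
    o,d=ray(f,uv); return o+d*(z-o[2])/d[2]
def pt(f,uv):
    """by depth"""
    o,d=ray(f,uv); u,v=int(round(uv[0])),int(round(uv[1])); return o+d*float(f['range_z'][v,u])
E
python3 - <<'E'
from h import *
import pickle
print(manip.state())
for n in('top','side'):
    f=grab(n); pickle.dump(f,open(n+'0.pkl','wb')); save(f['image'],n+'0.png'); print(n,f['mtx'],f['tvec'])
E
```

```text
pics
{'time': 0.0, 'q': array([ 1.25959577e+00,  3.53647907e-01,  1.63415669e+00,  7.11965996e-06,
        1.15520221e+00, -2.41535943e-03]), 'dq': array([-1.06817931e-03, -1.08308641e-03, -1.17070170e-03, -2.13803775e-05,
        2.53429346e-03,  1.02179381e-03]), 'joint_torque': array([ 5.06688502e-05, -6.05240464e+01, -3.42071164e+01,  4.23952099e-05,
        9.34259500e-03, -9.88076287e-07]), 'tcp_pos': array([189.80365302, 594.99613541, 249.55216524]), 'tool_rot': array([-3.14017852e+00, -9.92520788e-06,  2.83280457e+00]), 'force': array([ 0.55103007, -0.23174333,  0.46457835]), 'wrist_torque': array([-0.00417416,  0.0299241 , -0.06276384]), 'gripper_width': 1.0033953968078844}
top [[592.30753293   0.         315.41340136]
 [  0.         592.30753293 237.28583608]
 [  0.           0.           1.        ]] [  51.16302583  486.93261692 1642.94590984]
side [[511.51401497   0.         316.62999582]
 [  0.         511.51401497 237.25647477]
 [  0.           0.           1.        ]] [ 500.73096414   48.07510669 1170.49679174]
```

View pics/top0.png

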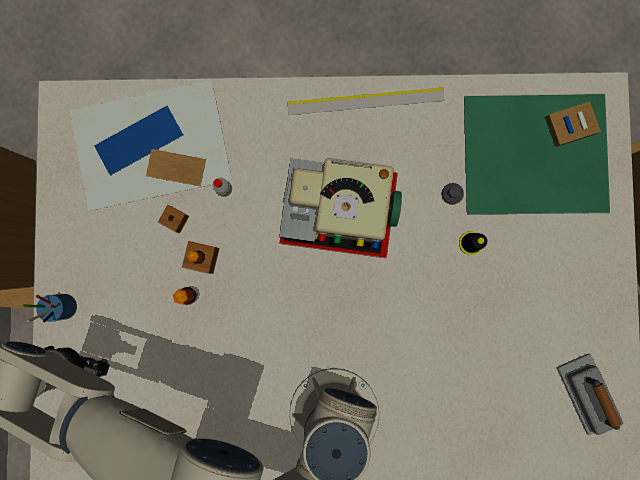

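View pics/side0.png

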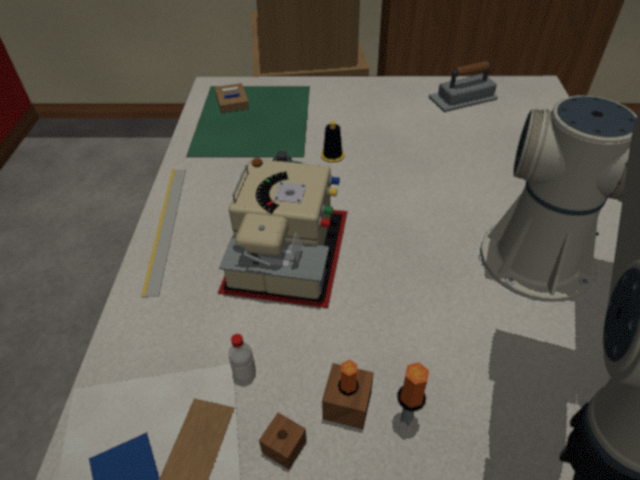

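Top view: the key in the large stand is at (200,257). Look-alikes are the larger loose key at (185,296) and the small block at (172,218). The guard plate is at (346,206), with the red pointer on the arc's left side. In the side view the key is at (348,380), the larger key at (413,385) and the small block at (283,440). I choose the key in the large stand, and check it with a crop.

Run:
```python
from h import *
import pickle
f=pickle.load(open('top0.pkl','rb')); g=pickle.load(open('side0.pkl','rb'))
im=f['image']
a=cv2.resize(im[190:310,140:240],None,fx=4,fy=4.5,interpolation=cv2.INTER_CUBIC)[:540,:400]
b=cv2.resize(im[150:260,290:400],(400,540),interpolation=cv2.INTER_CUBIC)
save(np.hstack([a,b]),'crop1.png')
for n,F,box in(('top',f,(140,190,260,310)),('side',g,(310,340,450,440))):
    hsv=cv2.cvtColor(F['image'],cv2.COLOR_RGB2HSV)
    m=cv2.inRange(hsv,(5,190,120),(18,255,255)); x0,y0,x1,y1=box
    q=np.zeros_like(m); q[y0:y1,x0:x1]=m[y0:y1,x0:x1]
    k,l,st,c=cv2.connectedComponentsWithStats(q)
    for i in range(1,k):
        if st[i,4]>15: print(n,st[i],c[i].round(1),pt(F,c[i]).round(1),onz(F,c[i],132).round(1))
# stand top outline by height
def cloud(F):
    v,u=np.mgrid[0:480,0:640]; o,_=ray(F,(0,0)); K=F['mtx']; R_,_=cv2.Rodrigues(np.array(F['rvec'],float))
    d=np.dstack([(u-K[0,2])/K[0,0],(v-K[1,2])/K[1,1],np.ones(u.shape)])
    return o+(d*F['range_z'][...,None])@R_
P=cloud(f)
for nm,(u,v),zz,box in(('stand',(200,257),70,(175,235,225,280)),('small',(172,218),None,(155,200,190,235))):
    x0,y0,x1,y1=box; S=P[y0:y1,x0:x1]; z=S[...,2]
    print(nm,'heights',np.percentile(z,[5,25,50,75,95]).round(1))
    if zz:
        m=((z>60)&(z<80)); pts=S[m][:,:2].astype(np.float32); print(m.sum(),cv2.minAreaRect(pts))
# green mark, red pointer, plate
hsv=cv2.cvtColor(im,cv2.COLOR_RGB2HSV)
for nm,m in(('red',cv2.inRange(hsv,(0,150,90),(6,255,255))|cv2.inRange(hsv,(172,150,90),(180,255,255))),('green',cv2.inRange(hsv,(45,110,60),(90,255,255))),('plate',cv2.inRange(hsv,(0,0,170),(180,35,255)))):
    q=np.zeros_like(m); q[170:225,315:385]=m[170:225,315:385]
    k,l,st,c=cv2.connectedComponentsWithStats(q)
    for i in range(1,k):
        if st[i,4]>4: print(nm,st[i],c[i].round(1),pt(f,c[i]).round(1),onz(f,c[i],165.5).round(1))
for nm,uv in(('cone',(474,242)),('weight',(452,193)),('oil',(221,186))): print(nm,pt(f,uv).round(0))
```

```text
top [187 251  11  11  70] [192.4 256.1] [433.8 365.5 134.4] [433.8 366.  132. ]
top [173 290  14  14 111] [179.6 296.2] [331.1 389.5 169.5] [329.9 398.8 132. ]
side [350 363   6   5  16] [352.8 365.2] [427.6 361.7 132.2] [427.5 361.6 132. ]
side [342 364  15  11  51] [347.  370.4] [437.1 370.2 130.2] [437.2 371.3 132. ]
side [407 364  20  20 155] [416.8 374.6] [330.6 395.2 164.6] [324.8 376.7 132. ]
stand heights [ -5.2  -0.4   4.1  68.9 101.8]
648 ((433.7205505371094, 364.9554748535156), (77.71634674072266, 75.07477569580078), 76.31927490234375)
small heights [-4.8 -0.   4.8 50.1 57.4]
red [330 189   4   5  11] [331.5 190.9] [597.3   1.3 157.9] [596.2   1.4 165.5]
green [360 183   4   5  10] [361.2 184.9] [611.2 -74.9 162.6] [610.8 -74.7 165.5]
cone [ 465. -375.   99.]
weight [ 604. -331.   47.]
oil [624. 299.  88.]
```

View pics/crop1.png

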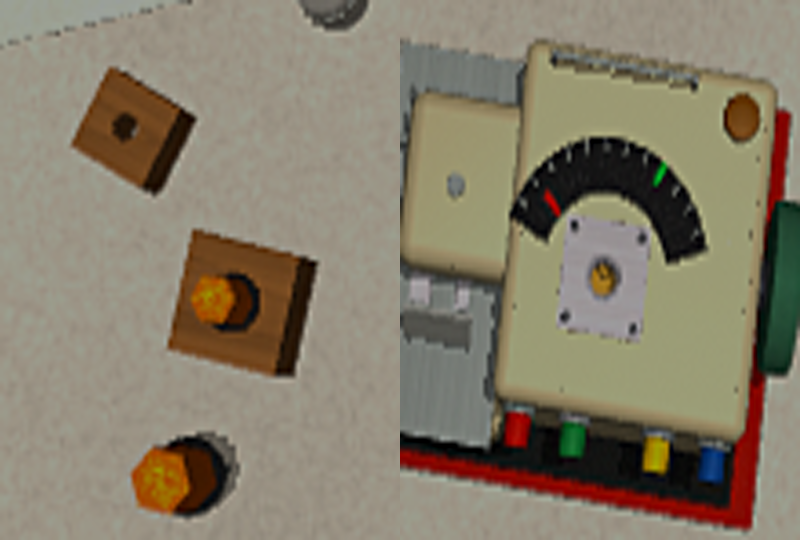

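The crop confirms the choice: the key sits in the larger block (77 x 75 mm top), and the other key is loose and bigger. Next I go above the stand for a close look.

Call:
step_arm:
  commands:
    - {"claw":-1,"tx":0.022,"ty":-0.021,"tz":0.001}
    - {"tx":0.022,"ty":-0.021,"tz":0.001}
    - {"tx":0.022,"ty":-0.021,"tz":0.001}
    - {"tx":0.022,"ty":-0.021,"tz":0.001}
    - {"tx":0.022,"ty":-0.021,"tz":0.001}
    - {"tx":0.022,"ty":-0.021}
    - {"tx":0.022,"ty":-0.021}
    - {"tx":0.022,"ty":-0.021}
    - {"tx":0.022,"ty":-0.021}
    - {"tx":0.022,"ty":-0.021}
    - {"tx":0.024,"ty":-0.02}
    - {}

```text
schema error: expected keys claw, tx, ty, tz, yaw
```

Run:
```python
from h import *
import pickle
f=grab('wrist'); pickle.dump(f,open('w1.pkl','wb')); save(f['image'],'w1.png'); print(f['s'],f['mtx'],f['mount'])
hsv=cv2.cvtColor(f['image'],cv2.COLOR_RGB2HSV)
m=cv2.inRange(hsv,(5,190,120),(18,255,255))
k,l,st,c=cv2.connectedComponentsWithStats(m)
for i in range(1,k):
    if st[i,4]>60: print(st[i],c[i].round(1),onz(f,c[i],132).round(1),pt(f,c[i]).round(1))
```

```text
{'time': 0.1, 'q': array([ 1.25961148e+00,  3.53592304e-01,  1.63407157e+00,  1.25082457e-05,
        1.15524496e+00, -2.40686354e-03]), 'dq': array([-0.00066983, -0.00193613, -0.00208655, -0.00049817, -0.00010581,
        0.00063284]), 'joint_torque': array([ 2.55813939e-03, -6.06361985e+01, -3.42821431e+01,  1.74578454e-04,
        4.00840989e-03,  2.57359778e-05]), 'tcp_pos': array([189.80435447, 595.03556772, 249.62332841]), 'tool_rot': array([-3.14027650e+00, -1.46048945e-05,  2.83280960e+00]), 'force': array([ 0.45310165, -0.75153834, -0.52298927]), 'wrist_torque': array([-0.01847786,  0.0629597 , -0.0018907 ]), 'gripper_width': 1.0011138233776178} [[371.64829954   0.         325.28166556]
 [  0.         371.64829954 243.04163108]
 [  0.           0.           1.        ]] [[-4.78118726e-04 -9.55779257e-01 -2.94084655e-01  7.54391664e+01]
 [ 9.99998485e-01 -9.49206687e-04  1.45915149e-03 -3.99505246e-01]
 [-1.67377384e-03 -2.94083511e-01  9.55778262e-01 -1.23004822e+02]
 [ 0.00000000e+00  0.00000000e+00  0.00000000e+00  1.00000000e+00]]
[145 443  33  26 456] [161. 455.] [357.8 360.  132. ] [275.  448.9 215. ]
```

View pics/w1.png

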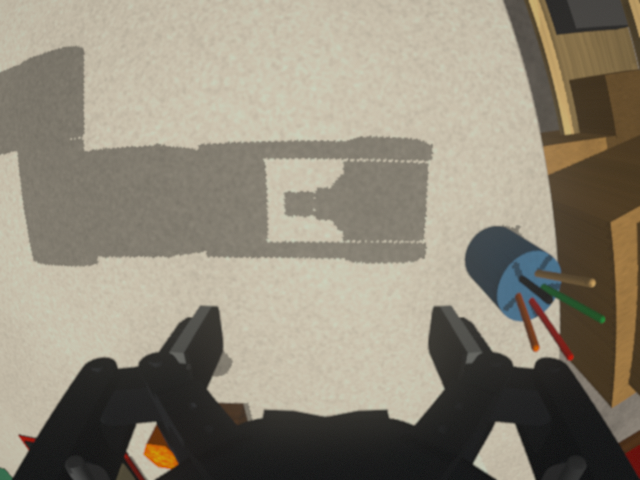

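The row keys must all be given. The wrist view shows only the bench between the fingers, because the move was refused.

Call:
step_arm:
  commands:
    - {"claw":-1,"tx":0.022,"ty":-0.021,"tz":0,"yaw":0}
    - {"claw":-1,"tx":0.022,"ty":-0.021,"tz":0,"yaw":0}
    - {"claw":-1,"tx":0.022,"ty":-0.021,"tz":0,"yaw":0}
    - {"claw":-1,"tx":0.022,"ty":-0.021,"tz":0,"yaw":0}
    - {"claw":-1,"tx":0.022,"ty":-0.021,"tz":0,"yaw":0}
    - {"claw":-1,"tx":0.022,"ty":-0.021,"tz":0,"yaw":0}
    - {"claw":-1,"tx":0.022,"ty":-0.021,"tz":0,"yaw":0}
    - {"claw":-1,"tx":0.022,"ty":-0.021,"tz":0,"yaw":0}
    - {"claw":-1,"tx":0.022,"ty":-0.021,"tz":0,"yaw":0}
    - {"claw":-1,"tx":0.022,"ty":-0.021,"tz":0,"yaw":0}
    - {"claw":-1,"tx":0.024,"ty":-0.02,"tz":0,"yaw":0}
    - {"claw":-1,"tx":0,"ty":0,"tz":0,"yaw":0}

```text
time: 1.15
tcp_pos: [437.1, 362.4, 250.2]
tool_rot: [-3.141, 0.002, 2.83]
force: [-0.1, -0.3, 0.7]
gripper_width: 0.998
```

Run:
```python
from h import *
import pickle
f=grab('wrist'); pickle.dump(f,open('w1.pkl','wb')); save(f['image'],'w2.png'); print(f['s']['tcp_pos'],f['s']['tool_rot'],f['s']['q'])
hsv=cv2.cvtColor(f['image'],cv2.COLOR_RGB2HSV)
m=cv2.inRange(hsv,(5,170,100),(20,255,255))
k,l,st,c=cv2.connectedComponentsWithStats(m)
for i in range(1,k):
    if st[i,4]>60: print(st[i],c[i].round(1),onz(f,c[i],132).round(1),pt(f,c[i]).round(1))
```

```text
[437.13227256 362.3695213  250.17675177] [-3.14084746e+00  1.68505154e-03  2.83015482e+00] [ 0.69055407  0.2645771   1.75806975 -0.00202454  1.11866686 -0.56791957]
[ 282   41   68   61 2977] [315.3  71.3] [325.6 391.5 132. ] [334.2 390.2 184.5]
[ 308  203   42   55 1684] [328.4 231. ] [428.7 367.2 132. ] [428.8 367.1 131.7]
```

View pics/w2.png

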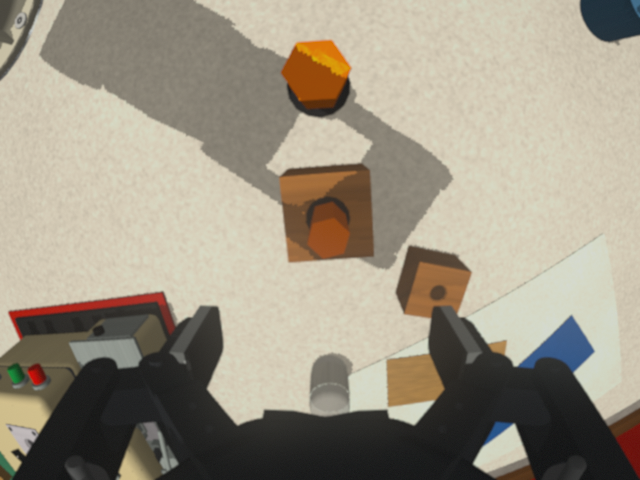

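The wrist view shows the key in the stand at (328,238), the larger key at (316,75), the small block at (435,290) and the oil bottle at (330,385). Next I measure the hex orientation from the top face.

```bash
cat >> h.py <<'E'
def hexfit(f,z,seed,brown=False):
    """top-face pixels near seed by depth -> centre, hex flat angle mod 60deg"""
    hsv=cv2.cvtColor(f['image'],cv2.COLOR_RGB2HSV); m=cv2.inRange(hsv,(3,150,60),(20,255,255))
    P=[]
    for v in range(seed[1]-60,seed[1]+60):
        for u in range(seed[0]-60,seed[0]+60):
            if 0<=v<480 and 0<=u<640 and m[v,u]:
                p=pt(f,(u,v))
                if abs(p[2]-z)<4: P.append(onz(f,(u,v),z)[:2])
    P=np.array(P,np.float32)
    c=(P.max(0)+P.min(0))/2
    for _ in range(5):
        th=np.radians(np.arange(0,360,2)); w=np.stack([np.cos(th),np.sin(th)])
        h=np.percentile((P-c)@w,99.5,axis=0)  # support
        c=c+ 2*np.array([(h*w[0]).mean(),(h*w[1]).mean()])
    a=np.arange(0,60,1.)
    W=[np.mean([np.ptp(np.sort((P-c)@[np.cos(np.radians(x+k)),np.sin(np.radians(x+k))])[3:-3]) for k in(0,60,120)]) for x in a]
    i=int(np.argmin(W)); 
    ph=np.degrees(np.angle(-np.sum(np.array(W)*np.exp(1j*np.radians(a*6)))))/6
    return len(P),c,P.mean(0),ph%60,min(W),max(W)
E
python3 - <<'E'
from h import *
import pickle
f=pickle.load(open('w1.pkl','rb')); print(hexfit(f,132,(328,238)))
f=pickle.load(open('top0.pkl','rb')); print(hexfit(f,132,(192,256)))
E
```

```text
(1256, array([432.83709361, 365.531034  ]), array([432.81747, 365.5698 ], dtype=float32), np.float64(58.17124826673845), np.float64(26.30749812061818), np.float64(28.58530666089906))
(75, array([382.38065151, 371.39124887]), array([414.07278, 366.3243 ], dtype=float32), np.float64(23.52306956564432), np.float64(78.8213262912672), np.float64(85.64723013681684))
```

Call:
step_arm:
  commands:
    - {"claw":-1,"tx":-0.004,"ty":0.003,"tz":-0.01,"yaw":-0.083}
    - {"claw":-1,"tx":0,"ty":0,"tz":-0.02,"yaw":-0.083}
    - {"claw":-1,"tx":0,"ty":0,"tz":-0.025,"yaw":-0.08}
    - {"claw":-1,"tx":0,"ty":0,"tz":-0.025,"yaw":0}
    - {"claw":-1,"tx":0,"ty":0,"tz":-0.025,"yaw":0}
    - {"claw":-1,"tx":0,"ty":0,"tz":-0.02,"yaw":0}
    - {"claw":-1,"tx":0,"ty":0,"tz":-0.016,"yaw":0}
    - {"claw":-1,"tx":0,"ty":0,"tz":0,"yaw":0}
    - {"claw":0,"tx":0,"ty":0,"tz":0,"yaw":0}
    - {"claw":0.3,"tx":0,"ty":0,"tz":0,"yaw":0}
    - {"claw":1,"tx":0,"ty":0,"tz":0,"yaw":0}
    - {"claw":1,"tx":0,"ty":0,"tz":0,"yaw":0}
    - {"claw":1,"tx":0,"ty":0,"tz":0,"yaw":0}
    - {"claw":1,"tx":0,"ty":0,"tz":0,"yaw":0}
    - {"claw":1,"tx":0,"ty":0,"tz":0,"yaw":0}
  force: 70

```text
time: 2.45
tcp_pos: [430.3, 368.8, 110.3]
tool_rot: [3.14, 0.0, 2.587]
force: [-1.2, -1.0, 7.8]
gripper_width: 0.293
```

Run:
```python
from h import *
s=manip.state(); print({k:np.round(v,3) for k,v in s.items()})
```

```text
{'time': np.float64(2.45), 'q': array([ 0.706,  0.435,  1.872,  0.   ,  0.833, -0.31 ]), 'dq': array([ 0.   , -0.   ,  0.   , -0.   ,  0.   ,  0.001]), 'joint_torque': array([-2.4800e-01, -5.4249e+01, -2.4918e+01, -1.2900e-01, -5.4500e-01,
        7.0000e-03]), 'tcp_pos': array([430.317, 368.774, 110.345]), 'tool_rot': array([3.14 , 0.   , 2.587]), 'force': array([-1.221, -0.952,  7.814]), 'wrist_torque': array([-0.117,  0.226,  0.024]), 'gripper_width': np.float64(0.293)}
```

Gripped at about 26 mm opening, but the TCP is some 4 mm off the key's axis. Re-grip centred.

Call:
step_arm:
  commands:
    - {"claw":0.0,"tx":0,"ty":0,"tz":0,"yaw":0}
    - {"claw":0.0,"tx":0,"ty":0,"tz":0,"yaw":0}
    - {"claw":0.0,"tx":0.0015,"ty":-0.0015,"tz":0,"yaw":0}
    - {"claw":0.0,"tx":0.0015,"ty":-0.0017,"tz":0,"yaw":0}
    - {"claw":0.0,"tx":0,"ty":0,"tz":0,"yaw":0}
    - {"claw":0.0,"tx":0,"ty":0,"tz":0,"yaw":0}

```text
time: 2.95
tcp_pos: [433.0, 365.0, 109.2]
tool_rot: [-3.141, -0.0, 2.586]
force: [0.2, 0.4, -0.2]
gripper_width: 0.498
```

Run:
```python
from h import *
import pickle
f=grab('wrist'); pickle.dump(f,open('w3.pkl','wb')); save(f['image'],'w3.png'); s=f['s']; print(s['tcp_pos'],s['tool_rot'],s['force'],s['gripper_width'])
# where TCP axis projects
print(hexfit(f,132,(325,300)))
```

```text
[433.02447569 365.01329197 109.16123596] [-3.14136034e+00 -7.98426855e-05  2.58642990e+00] [ 0.22322561  0.40868687 -0.17406959] 0.49817890769373147
(1606, array([424.80657243, 371.50275593]), array([423.94284, 371.92114], dtype=float32), np.float64(56.402117893913335), np.float64(19.365838898144705), np.float64(19.705263969655796))
```

View pics/w3.png

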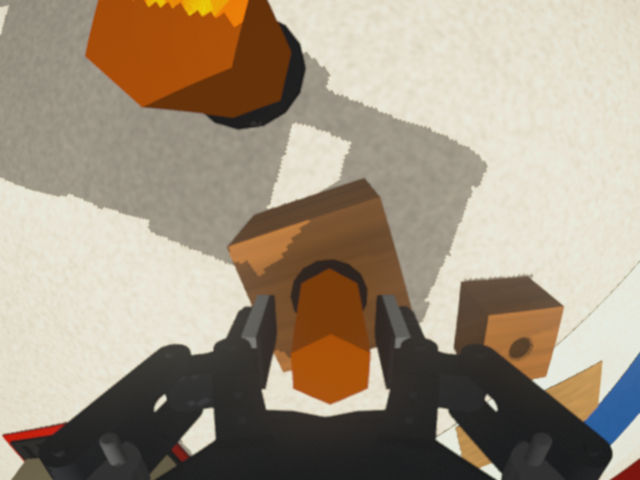

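The key's flats face the pads and it is centred between them; its top is at (331,369). Grip it and lift out, and meanwhile measure the guard hole.

Call:
step_arm:
  commands:
    - {"claw":1,"tx":0,"ty":0,"tz":0,"yaw":0}
    - {"claw":1,"tx":0,"ty":0,"tz":0,"yaw":0}
    - {"claw":1,"tx":0,"ty":0,"tz":0,"yaw":0}
    - {"claw":1,"tx":0,"ty":0,"tz":0,"yaw":0}
    - {"claw":1,"tx":0,"ty":0,"tz":0.004,"yaw":0}
    - {"claw":1,"tx":0,"ty":0,"tz":0.012,"yaw":0}
    - {"claw":1,"tx":0,"ty":0,"tz":0.018,"yaw":0}
    - {"claw":1,"tx":0,"ty":0,"tz":0.02,"yaw":0}
    - {"claw":1,"tx":0,"ty":0,"tz":0.02,"yaw":0}
    - {"claw":1,"tx":0,"ty":0,"tz":0.025,"yaw":0}
    - {"claw":1,"tx":0,"ty":0,"tz":0.03,"yaw":0}
    - {"claw":1,"tx":0,"ty":0,"tz":0.03,"yaw":0}
    - {"claw":1,"tx":0,"ty":0,"tz":0.03,"yaw":0}
    - {"claw":1,"tx":0,"ty":0,"tz":0.03,"yaw":0}
    - {"claw":1,"tx":0,"ty":0,"tz":0,"yaw":0}
  force: 70

```text
time: 4.25
tcp_pos: [434.6, 366.7, 335.6]
tool_rot: [3.133, 0.003, 2.587]
force: [1.4, 0.3, -0.8]
gripper_width: 0.299
```

Run:
```python
from h import *
import pickle
f=pickle.load(open('top0.pkl','rb')); im=f['image']
print([(uv,im[uv[1],uv[0]]) for uv in((340,200),(352,213),(346,206),(332,215),(360,200))])
sub=im[185:228,325:368].astype(int)
# plate: bluish-white (b>=g)
m=((sub[...,2]>=sub[...,1]-3)&(sub.sum(2)>420)).astype(np.uint8)
k,l,st,c=cv2.connectedComponentsWithStats(m); i=1+np.argmax(st[1:,4]); print(st[i])
v,u=np.where(l==i); P=np.array([onz(f,(a+325,b+185),166.5)[:2] for a,b in zip(u,v)],np.float32)
print('plate rect',cv2.minAreaRect(P),P.mean(0))
for nm,z in(('cal hole',166.5),): print(nm,onz(f,(345.8,206.4),z))
mk=onz(f,(361.2,184.9),165.5)[:2]; pr=onz(f,(331.5,190.9),165.5)[:2]; c=np.array(cv2.minAreaRect(P)[0])
for n,p in(('mark',mk),('ptr',pr)): print(n,np.linalg.norm(p-c),np.degrees(np.arctan2(*(p-c)[::-1])))
s=manip.state(); print(s['tcp_pos'],s['tool_rot'],s['q'],s['force'],s['gripper_width'])
```

```text
[((340, 200), array([155, 150, 152], dtype=uint8)), ((352, 213), array([154, 148, 150], dtype=uint8)), ((346, 206), array([110,  81,  22], dtype=uint8)), ((332, 215), array([157, 158, 119], dtype=uint8)), ((360, 200), array([163, 163, 122], dtype=uint8))]
[  8   9  26  25 411]
plate rect ((556.8109130859375, -33.83700942993164), (58.575443267822266, 58.75468826293945), 81.73445892333984) [556.4558   -33.813927]
cal hole [555.73081587 -34.59607823 166.5       ]
mark 67.70509718955428 -37.15934816219663
ptr 52.88819549462826 41.877092655602716
[434.64941354 366.6857628  335.57096067] [3.13250004e+00 3.00213131e-03 2.58683071e+00] [ 6.98155408e-01  1.88844020e-01  1.66177754e+00 -1.01464989e-05
  1.28139571e+00 -3.17889772e-01] [ 1.40699587  0.25693604 -0.77793433] 0.29858705697555443
```

Plate centre is about (556.5,-34). The mark lies 67.7 mm from it, as it should, and the pointer stands at dial ≈0.22. Now carry the key above the hole.

Call:
step_arm:
  commands:
    - {"claw":1,"tx":0.004,"ty":-0.013,"tz":0,"yaw":0}
    - {"claw":1,"tx":0.008,"ty":-0.026,"tz":0,"yaw":0}
    - {"claw":1,"tx":0.009,"ty":-0.03,"tz":0,"yaw":0}
    - {"claw":1,"tx":0.009,"ty":-0.03,"tz":0,"yaw":0}
    - {"claw":1,"tx":0.009,"ty":-0.03,"tz":0,"yaw":0}
    - {"claw":1,"tx":0.009,"ty":-0.03,"tz":0,"yaw":0}
    - {"claw":1,"tx":0.009,"ty":-0.03,"tz":0,"yaw":0}
    - {"claw":1,"tx":0.009,"ty":-0.03,"tz":0,"yaw":0}
    - {"claw":1,"tx":0.009,"ty":-0.03,"tz":0,"yaw":0}
    - {"claw":1,"tx":0.009,"ty":-0.03,"tz":0,"yaw":0}
    - {"claw":1,"tx":0.009,"ty":-0.03,"tz":0,"yaw":0}
    - {"claw":1,"tx":0.009,"ty":-0.03,"tz":0,"yaw":0}
    - {"claw":1,"tx":0.009,"ty":-0.03,"tz":0,"yaw":0}
    - {"claw":1,"tx":0.008,"ty":-0.02,"tz":0,"yaw":0}
    - {"claw":1,"tx":0.005,"ty":-0.01,"tz":0,"yaw":0}
    - {"claw":1,"tx":0,"ty":0,"tz":0,"yaw":0}
    - {"claw":1,"tx":0,"ty":0,"tz":0,"yaw":0}

```text
time: 5.67
tcp_pos: [556.2, -34.0, 327.4]
tool_rot: [-3.141, -0.002, 2.585]
force: [-0.0, -0.7, -1.4]
gripper_width: 0.294
```

Run:
```python
from h import *
import pickle
f=grab('wrist'); g=grab('side'); pickle.dump((f,g),open('w4.pkl','wb')); s=f['s']; print(s['tcp_pos'],s['tool_rot'],s['q'],s['force'],s['wrist_torque'])
# project TCP, expected tip and hole in side image
P=np.array([s['tcp_pos'],s['tcp_pos']-[0,0,101.2],[556.5,-34,166.5]])
uv=cv2.projectPoints(P,np.array(g['rvec'],float),np.array(g['tvec'],float),g['mtx'],None)[0].reshape(-1,2); print(uv.round(1))
u,v=uv.mean(0).astype(int)
b=cv2.resize(g['image'][v-70:v+70,u-50:u+50],(400,560),interpolation=cv2.INTER_CUBIC); print('side crop origin',u-50,v-70)
a=cv2.resize(f['image'][140:480,210:450],(395,560),interpolation=cv2.INTER_CUBIC)
save(np.hstack([a,b]),'c4.png')
```

```text
[556.20591469 -33.9736448  327.41710268] [-3.14100431e+00 -1.90396204e-03  2.58548461e+00] [-6.39185434e-02  1.81922962e-01  1.68809472e+00  3.98707491e-04
  1.27353098e+00 -1.07872454e+00] [-0.02075187 -0.71836552 -1.44396163] [ 0.05065392 -0.00277197  0.00227534]
[[285.1 127.5]
 [288.2 169.5]
 [289.7 191.6]]
side crop origin 237 92
```

View pics/c4.png

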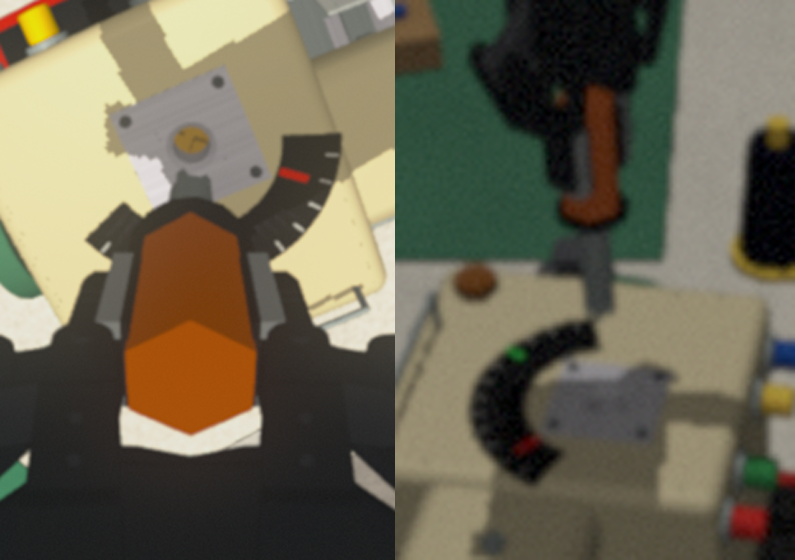

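The wrist crop shows the hole at (191,140), with brass and slots visible in it, the bit tip at about (190,175) and the pointer at (294,175). In the side crop the tip sits at its expected place. Next I refine the hole and slot direction by ray.

```bash
cat >> h.py <<'E'
def wproj(f,p):
    from scipy.spatial.transform import Rotation as R
    Rt=R.from_euler('xyz',f['s']['tool_rot']).as_matrix(); M=np.array(f['mount']); K=f['mtx']
    c=M[:3,:3].T@(Rt.T@(np.array(p)-f['s']['tcp_pos'])-M[:3,3])
    r=np.arctan2(np.hypot(c[0],c[1]),c[2]); e=c[:2]/np.hypot(c[0],c[1])
    return np.array([K[0,2]+K[0,0]*r*e[0],K[1,2]+K[1,1]*r*e[1]])
def rectify(f,c,half,z,ppm):
    """world-aligned ortho patch of plane z: col=+x, row=-y"""
    n=int(2*half*ppm); mp=np.zeros((n,n,2),np.float32)
    for i in range(n):
        for j in range(n): mp[i,j]=wproj(f,[c[0]-half+(j+.5)/ppm,c[1]+half-(i+.5)/ppm,z])
    return cv2.remap(f['image'],mp,None,cv2.INTER_CUBIC)
E
python3 - <<'E'
from h import *
import pickle
f,g=pickle.load(open('w4.pkl','rb'))
print('hole wrist',onz(f,(326,225),166.5),'tip exp px',wproj(f,f['s']['tcp_pos']-[0,0,101.2]), 'hole exp',wproj(f,[556.5,-34,166.5]))
A=rectify(f,(556.5,-34),45,166.5,4); B=rectify(f,(556.5,-34),16,135,12)
save(np.hstack([cv2.resize(A,(400,400)),cv2.resize(B,(400,400))]),'c5.png')
hh=A.astype(int); m=((hh[...,2]>=hh[...,1]-6)&(hh.sum(2)>330)).astype(np.uint8)
k,l,st,c=cv2.connectedComponentsWithStats(m); i=1+np.argmax(st[1:,4]); v,u=np.where(l==i)
r=cv2.minAreaRect(np.stack([u,v],1).astype(np.float32)); print(r, 'plate ctr',556.5-45+(r[0][0]+.5)/4,-34+45-(r[0][1]+.5)/4,'size',np.array(r[1])/4)
E
```

```text
hole wrist [553.64440943 -31.89357353 166.5       ] tip exp px [325.62164017 253.00654499] hole exp [325.64366356 229.33701488]
((177.88865661621094, 177.8225555419922), (235.61122131347656, 235.1164093017578), 8.259438514709473) plate ctr 556.0971641540527 -33.58063888549805 size [58.90280533 58.77910233]
```

View pics/c5.png

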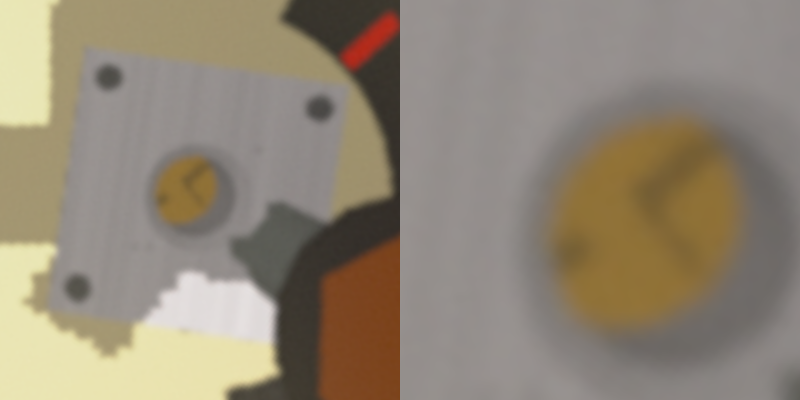

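Slot directions are about 37° (mod 90) and the hole is within 1 mm of straight below the TCP. Descend to just above the plate, then probe gently.

Call:
step_arm:
  commands:
    - {"claw":1,"tx":0,"ty":0,"tz":-0.008,"yaw":0}
    - {"claw":1,"tx":0,"ty":0,"tz":-0.015,"yaw":0}
    - {"claw":1,"tx":0,"ty":0,"tz":-0.015,"yaw":0}
    - {"claw":1,"tx":0,"ty":0,"tz":-0.01,"yaw":0}
    - {"claw":1,"tx":0,"ty":0,"tz":-0.006,"yaw":0}
    - {"claw":1,"tx":0,"ty":0,"tz":-0.003,"yaw":0}
    - {"claw":1,"tx":0,"ty":0,"tz":0,"yaw":0}
    - {"claw":1,"tx":0,"ty":0,"tz":0,"yaw":0}

```text
time: 6.43
tcp_pos: [557.2, -33.6, 271.7]
tool_rot: [3.141, 0.001, 2.587]
force: [-0.0, -0.0, -1.5]
gripper_width: 0.297
```

Run:
```python
from h import *
import pickle
f=grab('wrist'); g=grab('side'); pickle.dump((f,g),open('w6.pkl','wb')); s=f['s']; print(s['tcp_pos'],s['tool_rot'],s['force'],s['wrist_torque'])
tip=s['tcp_pos']-[0,0,101.2]; print('tip px wrist',wproj(f,tip),'hole',wproj(f,[556.2,-33.7,166.5]))
uv=cv2.projectPoints(np.array([tip,[556.2,-33.7,166.5]]),np.array(g['rvec'],float),np.array(g['tvec'],float),g['mtx'],None)[0].reshape(-1,2); print('side',uv)
a=cv2.resize(f['image'][200:300,275:375],(400,400),interpolation=cv2.INTER_CUBIC)
u,v=uv[1].astype(int); b=cv2.resize(g['image'][v-30:v+20,u-25:u+25],(400,400),interpolation=cv2.INTER_CUBIC); print(u-25,v-30)
save(np.hstack([a,b]),'c6.png')
```

```text
[557.22474107 -33.62143137 271.69449384] [3.14133987e+00 5.28941364e-04 2.58708321e+00] [-0.04566204 -0.00361162 -1.45238206] [7.19880432e-06 7.74301804e-03 1.25241776e-03]
tip px wrist [325.48854548 252.64149349] hole [324.53426708 249.45306084]
side [[289.2862558  190.30965514]
 [289.87409041 191.71726068]]
264 161
```

View pics/c6.png

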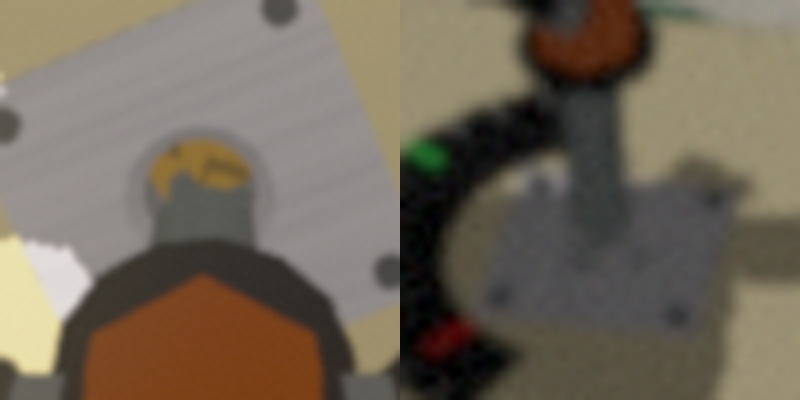

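In the wrist crop the bit (x≈203) is centred sideways on the hole (x≈201). Both views put the hole about 1.5 mm to -x of the tip. Correct that and enter.

Call:
step_arm:
  commands:
    - {"claw":1,"tx":-0.0015,"ty":0.0003,"tz":0,"yaw":0}
    - {"claw":1,"tx":0,"ty":0,"tz":-0.002,"yaw":0}
    - {"claw":1,"tx":0,"ty":0,"tz":-0.002,"yaw":0}
    - {"claw":1,"tx":0,"ty":0,"tz":-0.002,"yaw":0}
    - {"claw":1,"tx":0,"ty":0,"tz":-0.001,"yaw":0}
    - {"claw":1,"tx":0,"ty":0,"tz":0,"yaw":0}

```text
time: 7.03
tcp_pos: [555.3, -33.5, 263.9]
tool_rot: [-3.141, -0.001, 2.587]
force: [0.4, -0.6, -2.0]
gripper_width: 0.291
```

Call:
step_arm:
  commands:
    - {"claw":1,"tx":0,"ty":0,"tz":-0.001,"yaw":0}
    - {"claw":1,"tx":0,"ty":0,"tz":-0.001,"yaw":0}
    - {"claw":1,"tx":0,"ty":0,"tz":-0.001,"yaw":0}
    - {"claw":1,"tx":0,"ty":0,"tz":-0.001,"yaw":0}
    - {"claw":1,"tx":0,"ty":0,"tz":0,"yaw":0}

```text
time: 7.45
tcp_pos: [555.3, -33.4, 260.0]
tool_rot: [-3.141, -0.0, 2.587]
force: [-0.7, 0.1, -1.8]
gripper_width: 0.293
```

Call:
step_arm:
  commands:
    - {"claw":1,"tx":0,"ty":0,"tz":-0.003,"yaw":0}
    - {"claw":1,"tx":0,"ty":0,"tz":-0.004,"yaw":0}
    - {"claw":1,"tx":0,"ty":0,"tz":-0.004,"yaw":0}
    - {"claw":1,"tx":0,"ty":0,"tz":-0.004,"yaw":0}
    - {"claw":1,"tx":0,"ty":0,"tz":-0.001,"yaw":0}
    - {"claw":1,"tx":0,"ty":0,"tz":0,"yaw":0}

```text
time: 7.95
tcp_pos: [555.1, -33.4, 243.7]
tool_rot: [-3.141, -0.001, 2.587]
force: [-0.0, 0.6, -0.9]
gripper_width: 0.296
```

Call:
step_arm:
  commands:
    - {"claw":1,"tx":0,"ty":0,"tz":-0.001,"yaw":0}
    - {"claw":1,"tx":0,"ty":0,"tz":-0.001,"yaw":0}
    - {"claw":1,"tx":0,"ty":0,"tz":0,"yaw":0}

```text
time: 8.2
tcp_pos: [555.4, -33.5, 242.2]
tool_rot: [3.142, -0.0, 2.587]
force: [-0.4, -1.1, -2.2]
gripper_width: 0.302
```

Call:
step_arm:
  commands:
    - {"claw":1,"tx":0,"ty":0,"tz":-0.001,"yaw":0}
    - {"claw":1,"tx":0,"ty":0,"tz":-0.0005,"yaw":0}
    - {"claw":1,"tx":0,"ty":0,"tz":0,"yaw":0}

```text
time: 8.45
tcp_pos: [555.4, -33.4, 240.7]
tool_rot: [3.142, -0.0, 2.587]
force: [1.0, -0.5, -1.2]
gripper_width: 0.295
```

Call:
step_arm:
  commands:
    - {"claw":1,"tx":0,"ty":0,"tz":-0.001,"yaw":0}
    - {"claw":1,"tx":0,"ty":0,"tz":-0.0005,"yaw":0}
    - {"claw":1,"tx":0,"ty":0,"tz":0,"yaw":0}

```text
time: 8.7
tcp_pos: [555.6, -33.5, 239.5]
tool_rot: [3.141, 0.0, 2.587]
force: [-0.4, 0.1, 1.5]
gripper_width: 0.297
```

Call:
step_arm:
  commands:
    - {"claw":1,"tx":0,"ty":0,"tz":-0.0005,"yaw":0}
    - {"claw":1,"tx":0,"ty":0,"tz":0,"yaw":0}
    - {"claw":1,"tx":0,"ty":0,"tz":0,"yaw":0}

```text
time: 8.95
tcp_pos: [555.7, -33.5, 239.3]
tool_rot: [3.141, 0.001, 2.587]
force: [0.0, 0.2, 4.5]
gripper_width: 0.297
```

In contact at about 6 N: the head is ≈28.5 mm below the mouth. Search clockwise.

Call:
step_arm:
  commands:
    - {"claw":1,"tx":0,"ty":0,"tz":0,"yaw":-0.05}
    - {"claw":1,"tx":0,"ty":0,"tz":0,"yaw":-0.05}
    - {"claw":1,"tx":0,"ty":0,"tz":0,"yaw":-0.05}
    - {"claw":1,"tx":0,"ty":0,"tz":0,"yaw":0}

```text
time: 9.28
tcp_pos: [555.9, -33.5, 239.3]
tool_rot: [3.141, 0.001, 2.435]
force: [-0.1, 0.2, 4.9]
gripper_width: 0.295
```

Call:
step_arm:
  commands:
    - {"claw":1,"tx":0,"ty":0,"tz":0,"yaw":-0.05}
    - {"claw":1,"tx":0,"ty":0,"tz":0,"yaw":-0.05}
    - {"claw":1,"tx":0,"ty":0,"tz":0,"yaw":-0.05}
    - {"claw":1,"tx":0,"ty":0,"tz":0,"yaw":0}

```text
time: 9.62
tcp_pos: [555.9, -33.5, 239.2]
tool_rot: [3.141, 0.001, 2.286]
force: [0.7, 0.4, 5.0]
gripper_width: 0.295
```

Call:
step_arm:
  commands:
    - {"claw":1,"tx":0,"ty":0,"tz":0,"yaw":-0.05}
    - {"claw":1,"tx":0,"ty":0,"tz":0,"yaw":-0.05}
    - {"claw":1,"tx":0,"ty":0,"tz":0,"yaw":-0.05}
    - {"claw":1,"tx":0,"ty":0,"tz":0,"yaw":0}

```text
time: 9.95
tcp_pos: [555.8, -33.5, 239.1]
tool_rot: [3.141, 0.001, 2.136]
force: [1.2, -0.1, 4.8]
gripper_width: 0.294
```

Call:
step_arm:
  commands:
    - {"claw":1,"tx":0,"ty":0,"tz":0,"yaw":-0.05}
    - {"claw":1,"tx":0,"ty":0,"tz":0,"yaw":-0.05}
    - {"claw":1,"tx":0,"ty":0,"tz":0,"yaw":-0.05}
    - {"claw":1,"tx":0,"ty":0,"tz":0,"yaw":0}

```text
time: 10.28
tcp_pos: [555.7, -33.5, 238.9]
tool_rot: [3.141, 0.0, 1.987]
force: [1.0, -0.5, 4.4]
gripper_width: 0.293
```

Call:
step_arm:
  commands:
    - {"claw":1,"tx":0,"ty":0,"tz":0,"yaw":-0.05}
    - {"claw":1,"tx":0,"ty":0,"tz":0,"yaw":-0.05}
    - {"claw":1,"tx":0,"ty":0,"tz":0,"yaw":-0.05}
    - {"claw":1,"tx":0,"ty":0,"tz":0,"yaw":0}

```text
time: 10.62
tcp_pos: [555.4, -33.6, 238.7]
tool_rot: [-3.141, 0.0, 1.838]
force: [0.5, -2.1, 3.5]
gripper_width: 0.29
```

Call:
step_arm:
  commands:
    - {"claw":1,"tx":0,"ty":0,"tz":0,"yaw":-0.05}
    - {"claw":1,"tx":0,"ty":0,"tz":0,"yaw":-0.05}
    - {"claw":1,"tx":0,"ty":0,"tz":0,"yaw":-0.05}
    - {"claw":1,"tx":0,"ty":0,"tz":0,"yaw":0}

```text
time: 10.95
tcp_pos: [555.3, -33.3, 238.3]
tool_rot: [-3.141, -0.0, 1.688]
force: [1.5, 0.5, -1.6]
gripper_width: 0.295
```

The force fell to its free value at -51°, just where the slot estimate had one option. Lower into the slots.

Call:
step_arm:
  commands:
    - {"claw":1,"tx":0,"ty":0,"tz":-0.001,"yaw":0}
    - {"claw":1,"tx":0,"ty":0,"tz":-0.0005,"yaw":0}
    - {"claw":1,"tx":0,"ty":0,"tz":0,"yaw":0}

```text
time: 11.2
tcp_pos: [555.2, -33.3, 236.9]
tool_rot: [-3.141, -0.0, 1.689]
force: [1.2, -0.0, -2.5]
gripper_width: 0.295
```

Call:
step_arm:
  commands:
    - {"claw":1,"tx":0,"ty":0,"tz":-0.001,"yaw":0}
    - {"claw":1,"tx":0,"ty":0,"tz":-0.001,"yaw":0}
    - {"claw":1,"tx":0,"ty":0,"tz":0,"yaw":0}

```text
time: 11.45
tcp_pos: [555.3, -33.4, 235.0]
tool_rot: [-3.141, -0.0, 1.687]
force: [-0.5, -0.0, -1.9]
gripper_width: 0.296
```

Call:
step_arm:
  commands:
    - {"claw":1,"tx":0,"ty":0,"tz":-0.001,"yaw":0}
    - {"claw":1,"tx":0,"ty":0,"tz":-0.001,"yaw":0}
    - {"claw":1,"tx":0,"ty":0,"tz":0,"yaw":0}

```text
time: 11.7
tcp_pos: [555.4, -33.5, 233.1]
tool_rot: [-3.141, -0.0, 1.687]
force: [1.3, 0.4, -2.6]
gripper_width: 0.293
```

Seated about 5 mm deep without resistance. Turn clockwise.

Call:
step_arm:
  commands:
    - {"claw":1,"tx":0,"ty":0,"tz":0,"yaw":-0.05}
    - {"claw":1,"tx":0,"ty":0,"tz":0,"yaw":-0.05}
    - {"claw":1,"tx":0,"ty":0,"tz":0,"yaw":-0.05}
    - {"claw":1,"tx":0,"ty":0,"tz":0,"yaw":-0.05}
    - {"claw":1,"tx":0,"ty":0,"tz":0,"yaw":-0.05}
    - {"claw":1,"tx":0,"ty":0,"tz":0,"yaw":-0.05}
    - {"claw":1,"tx":0,"ty":0,"tz":0,"yaw":0}

```text
time: 12.28
tcp_pos: [555.9, -33.4, 233.3]
tool_rot: [3.141, -0.0, 1.385]
force: [2.9, 1.0, -3.3]
gripper_width: 0.294
```

```bash
cat >> h.py <<'E'
def dial(n):
    """red pointer angle about hole -> dial estimate (mark at -37.2 deg = 1.6)"""
    f=grab(n); hsv=cv2.cvtColor(f['image'],cv2.COLOR_RGB2HSV)
    m=cv2.inRange(hsv,(0,130,70),(7,255,255))|cv2.inRange(hsv,(170,130,70),(180,255,255))
    g=cv2.inRange(hsv,(45,110,50),(85,255,255)); C=np.array([555.8,-33.6])
    out={}
    for nm,M in(('red',m),('green',g)):
        v,u=np.where(M); 
        P=np.array([onz(f,p,165.5)[:2] for p in zip(u,v)]) if len(u) else np.zeros((0,2))
        d=P-C; r=np.hypot(*d.T); k=(r>40)&(r<78)&(d[:,0]>-20)
        # require near-plane depth
        kk=[i for i in np.where(k)[0] if abs(pt(f,(u[i],v[i]))[2]-165)<14]
        if kk: q=d[kk].mean(0); out[nm]=(len(kk),np.hypot(*q).round(1),np.degrees(np.arctan2(q[1],q[0])).round(1))
    s=f['s']; dd=None
    if len(out)==2: dd=1.6-np.radians(out['red'][2]-out['green'][2])
    print(n,out,'dial',dd,'tcp',s['tcp_pos'].round(1),s['tool_rot'].round(3),'F',s['force'].round(1),'T',s['wrist_torque'].round(3))
    return f
E
python3 - <<'E'
from h import *
for n in('side','top','wrist'): f=dial(n); save(f['image'],'d_'+n+'.png')
E
```

```text
side {'red': (2, np.float64(56.0), np.float64(31.4)), 'green': (13, np.float64(67.3), np.float64(-37.0))} dial 0.40619479163587857 tcp [555.9 -33.4 233.3] [ 3.141 -0.     1.385] F [ 2.9  1.  -3.3] T [ 0.323 -0.604  0.02 ]
top {} dial None tcp [555.8 -33.4 233.3] [ 3.141 -0.     1.388] F [ 2.3  1.3 -3.9] T [ 0.269 -0.704 -0.005]
wrist {'red': (290, np.float64(52.8), np.float64(32.9)), 'green': (177, np.float64(67.1), np.float64(-36.8))} dial 0.3835055113599526 tcp [555.8 -33.4 233.3] [ 3.141 -0.     1.388] F [ 3.3  0.6 -3. ] T [ 0.317 -0.726  0.028]
```

The dial follows (0.22 → 0.38) and the wrist camera reads it well. 1.21 rad remain.

Call:
step_arm:
  commands:
    - {"claw":1,"tx":0,"ty":0,"tz":0,"yaw":-0.06}
    - {"claw":1,"tx":0,"ty":0,"tz":0,"yaw":-0.06}
    - {"claw":1,"tx":0,"ty":0,"tz":0,"yaw":-0.06}
    - {"claw":1,"tx":0,"ty":0,"tz":0,"yaw":-0.06}
    - {"claw":1,"tx":0,"ty":0,"tz":0,"yaw":-0.06}
    - {"claw":1,"tx":0,"ty":0,"tz":0,"yaw":-0.06}
    - {"claw":1,"tx":0,"ty":0,"tz":0,"yaw":-0.06}
    - {"claw":1,"tx":0,"ty":0,"tz":0,"yaw":-0.06}
    - {"claw":1,"tx":0,"ty":0,"tz":0,"yaw":-0.06}
    - {"claw":1,"tx":0,"ty":0,"tz":0,"yaw":-0.06}
    - {"claw":1,"tx":0,"ty":0,"tz":0,"yaw":0}

```text
time: 13.35
tcp_pos: [555.9, -33.4, 233.3]
tool_rot: [3.141, -0.001, 0.785]
force: [3.7, 1.1, -3.7]
gripper_width: 0.291
```

```bash
python3 -c "
from h import *
dial('wrist');print(manip.state()['q'])"
```

```text
wrist {'red': (291, np.float64(53.1), np.float64(-1.3)), 'green': (207, np.float64(67.5), np.float64(-36.7))} dial 0.9821534447940073 tcp [555.9 -33.4 233.3] [ 3.141e+00 -1.000e-03  7.850e-01] F [ 3.7  1.1 -3.7] T [ 0.228 -0.999  0.082]
[-6.28447669e-02  2.64748454e-01  1.79854873e+00  4.60828177e-05
  1.07740666e+00  7.19132316e-01]
```

Call:
step_arm:
  commands:
    - {"claw":1,"tx":0,"ty":0,"tz":0,"yaw":-0.06}
    - {"claw":1,"tx":0,"ty":0,"tz":0,"yaw":-0.06}
    - {"claw":1,"tx":0,"ty":0,"tz":0,"yaw":-0.06}
    - {"claw":1,"tx":0,"ty":0,"tz":0,"yaw":-0.06}
    - {"claw":1,"tx":0,"ty":0,"tz":0,"yaw":-0.06}
    - {"claw":1,"tx":0,"ty":0,"tz":0,"yaw":-0.06}
    - {"claw":1,"tx":0,"ty":0,"tz":0,"yaw":-0.06}
    - {"claw":1,"tx":0,"ty":0,"tz":0,"yaw":-0.06}
    - {"claw":1,"tx":0,"ty":0,"tz":0,"yaw":-0.06}
    - {"claw":1,"tx":0,"ty":0,"tz":0,"yaw":-0.06}
    - {"claw":1,"tx":0,"ty":0,"tz":0,"yaw":0}
    - {"claw":1,"tx":0,"ty":0,"tz":0,"yaw":0}

```text
time: 14.4
tcp_pos: [555.8, -33.5, 233.4]
tool_rot: [3.141, -0.001, 0.191]
force: [4.6, -0.4, -4.3]
gripper_width: 0.292
```

```bash
python3 -c "
from h import *
dial('wrist');dial('side')"
```

```text
wrist {'red': (283, np.float64(52.8), np.float64(-35.2)), 'green': (235, np.float64(67.6), np.float64(-36.8))} dial 1.572074731968091 tcp [555.8 -33.5 233.4] [ 3.141e+00 -1.000e-03  1.910e-01] F [ 4.6 -0.4 -4.3] T [ 0.086 -1.172  0.04 ]
side {'red': (14, np.float64(53.5), np.float64(-36.6)), 'green': (10, np.float64(68.6), np.float64(-36.8))} dial 1.5965093414960114 tcp [555.8 -33.5 233.4] [ 3.141e+00 -1.000e-03  1.900e-01] F [ 5.4  0.7 -4.5] T [ 0.053 -1.234  0.033]
```

Dial ≈1.57–1.60. A small final nudge, a hold, then back off within the play and withdraw slowly.

Call:
step_arm:
  commands:
    - {"claw":1,"tx":0,"ty":0,"tz":0,"yaw":-0.015}
    - {"claw":1,"tx":0,"ty":0,"tz":0,"yaw":0}
    - {"claw":1,"tx":0,"ty":0,"tz":0,"yaw":0}
    - {"claw":1,"tx":0,"ty":0,"tz":0,"yaw":0}
    - {"claw":1,"tx":0,"ty":0,"tz":0,"yaw":0.04}
    - {"claw":1,"tx":0,"ty":0,"tz":0,"yaw":0.04}
    - {"claw":1,"tx":0,"ty":0,"tz":0,"yaw":0.03}
    - {"claw":1,"tx":0,"ty":0,"tz":0,"yaw":0}

```text
time: 15.17
tcp_pos: [555.7, -33.4, 233.6]
tool_rot: [3.142, -0.001, 0.284]
force: [5.0, 0.8, -3.5]
gripper_width: 0.29
```

```bash
python3 -c "
from h import *
dial('wrist')"
```

```text
wrist {'red': (284, np.float64(52.9), np.float64(-36.1)), 'green': (230, np.float64(67.7), np.float64(-36.8))} dial 1.5877826952360399 tcp [555.7 -33.4 233.6] [ 3.142e+00 -1.000e-03  2.840e-01] F [ 5.   0.8 -3.5] T [ 0.218 -1.102  0.01 ]
```

Call:
step_arm:
  commands:
    - {"claw":1,"tx":0.0007,"ty":0,"tz":0.001,"yaw":0}
    - {"claw":1,"tx":0,"ty":0,"tz":0.002,"yaw":0}
    - {"claw":1,"tx":0,"ty":0,"tz":0.002,"yaw":0}
    - {"claw":1,"tx":0,"ty":0,"tz":0.002,"yaw":0}
    - {"claw":1,"tx":0,"ty":0,"tz":0,"yaw":0}

```text
time: 15.63
tcp_pos: [556.0, -33.5, 240.7]
tool_rot: [-3.142, 0.0, 0.282]
force: [3.2, -0.9, -0.7]
gripper_width: 0.295
```

Call:
step_arm:
  commands:
    - {"claw":1,"tx":0.0005,"ty":0,"tz":0.004,"yaw":0}
    - {"claw":1,"tx":0,"ty":0,"tz":0.004,"yaw":0}
    - {"claw":1,"tx":0,"ty":0,"tz":0.005,"yaw":0}
    - {"claw":1,"tx":0,"ty":0,"tz":0.006,"yaw":0}
    - {"claw":1,"tx":0,"ty":0,"tz":0.008,"yaw":0}
    - {"claw":1,"tx":0,"ty":0,"tz":0.01,"yaw":0}
    - {"claw":1,"tx":0,"ty":0,"tz":0.015,"yaw":0}
    - {"claw":1,"tx":0,"ty":0,"tz":0.02,"yaw":0}
    - {"claw":1,"tx":0,"ty":0,"tz":0.015,"yaw":0}
    - {"claw":1,"tx":0,"ty":0,"tz":0.005,"yaw":0}
    - {"claw":1,"tx":0,"ty":0,"tz":0,"yaw":0}
    - {"claw":1,"tx":0,"ty":0,"tz":0,"yaw":0}

```text
time: 16.63
tcp_pos: [556.3, -33.4, 332.2]
tool_rot: [-3.142, 0.0, 0.282]
force: [-0.6, 0.2, -2.4]
gripper_width: 0.294
```

Run:
```python
from h import *
import pickle
f=dial('wrist'); g=dial('side'); pickle.dump((f,g),open('w7.pkl','wb'))
s=g['s']; q=manip.state()['q']; print(q)
tip=s['tcp_pos']-[0,0,101.2]; 
uv=cv2.projectPoints(np.array([s['tcp_pos'],tip]),np.array(g['rvec'],float),np.array(g['tvec'],float),g['mtx'],None)[0].reshape(-1,2); print('side',uv,'wrist tip',wproj(f,tip))
a=cv2.resize(f['image'][140:480,210:450],(395,560),interpolation=cv2.INTER_CUBIC)
u,v=uv[1].astype(int); b=cv2.resize(g['image'][v-60:v+10,u-25:u+25],(400,560),interpolation=cv2.INTER_CUBIC); print(u-25,v-60)
save(np.hstack([a,b]),'c7.png')
```

```text
wrist {'red': (134, np.float64(52.7), np.float64(-35.9)), 'green': (114, np.float64(67.6), np.float64(-36.7))} dial 1.5860373659840454 tcp [556.3 -33.4 332.2] [-3.142  0.     0.282] F [-0.6  0.2 -2.4] T [-0.011  0.043 -0.04 ]
side {'red': (16, np.float64(53.5), np.float64(-37.2)), 'green': (10, np.float64(68.6), np.float64(-36.8))} dial 1.6069813170079774 tcp [556.1 -33.4 331.5] [-3.141e+00  1.000e-03  2.820e-01] F [-0.3 -0.1 -1.5] T [ 0.007 -0.002  0.037]
[-6.27489772e-02  1.78652587e-01  1.68364126e+00 -3.24077064e-07
  1.28108420e+00  1.22624467e+00]
side [[284.99081536 125.8299282 ]
 [288.14561921 168.03684696]] wrist tip [325.52888809 251.7136259 ]
263 108
```

View pics/c7.png

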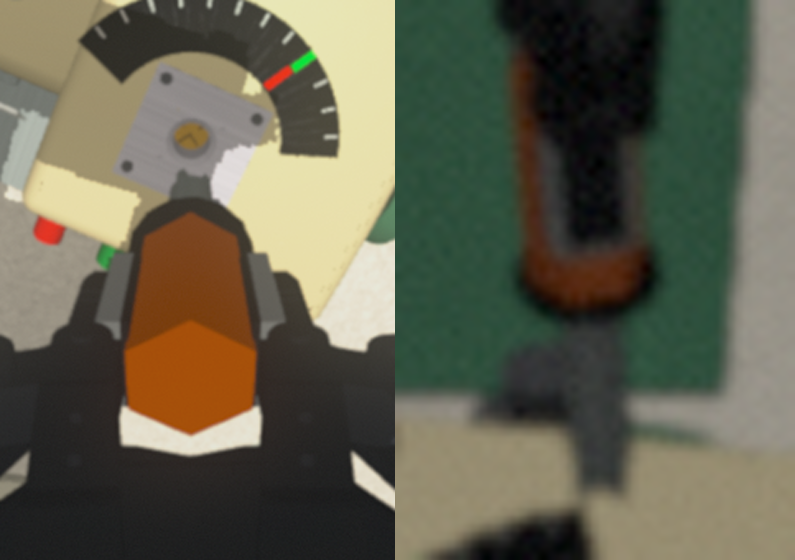

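The pointer lies against the green mark (dial ≈1.59–1.61) and the key is straight in the hand. Carry it back above the stand.

Call:
step_arm:
  commands:
    - {"claw":1,"tx":-0.005,"ty":0.015,"tz":0,"yaw":0}
    - {"claw":1,"tx":-0.009,"ty":0.03,"tz":0,"yaw":0}
    - {"claw":1,"tx":-0.009,"ty":0.03,"tz":0,"yaw":0}
    - {"claw":1,"tx":-0.009,"ty":0.03,"tz":0,"yaw":0}
    - {"claw":1,"tx":-0.009,"ty":0.03,"tz":0,"yaw":0}
    - {"claw":1,"tx":-0.009,"ty":0.03,"tz":0,"yaw":0}
    - {"claw":1,"tx":-0.009,"ty":0.03,"tz":0,"yaw":0}
    - {"claw":1,"tx":-0.009,"ty":0.03,"tz":0,"yaw":0}
    - {"claw":1,"tx":-0.009,"ty":0.03,"tz":0,"yaw":0}
    - {"claw":1,"tx":-0.009,"ty":0.03,"tz":0,"yaw":0}
    - {"claw":1,"tx":-0.009,"ty":0.03,"tz":0,"yaw":0}
    - {"claw":1,"tx":-0.009,"ty":0.03,"tz":0,"yaw":0}
    - {"claw":1,"tx":-0.009,"ty":0.03,"tz":0,"yaw":0}
    - {"claw":1,"tx":-0.006,"ty":0.015,"tz":0,"yaw":0}
    - {"claw":1,"tx":-0.004,"ty":0.008,"tz":0,"yaw":0}
    - {"claw":1,"tx":0,"ty":0,"tz":0,"yaw":0}
    - {"claw":1,"tx":0,"ty":0,"tz":0,"yaw":0}
    - {"claw":1,"tx":0,"ty":0,"tz":0,"yaw":0}

```text
time: 18.23
tcp_pos: [433.9, 363.4, 331.9]
tool_rot: [3.141, 0.001, 0.281]
force: [1.0, -0.1, -2.3]
gripper_width: 0.292
```

Run:
```python
from h import *
s=manip.state(); print(s['tcp_pos'],s['tool_rot'],s['q'])
```

```text
[433.90134223 363.41053417 331.92706599] [3.14076071e+00 5.85434839e-04 2.81201783e-01] [ 6.94867689e-01  1.92557381e-01  1.66511159e+00 -5.48733763e-04
  1.28479419e+00  1.98461703e+00]
```

Call:
step_arm:
  commands:
    - {"claw":1,"tx":-0.0006,"ty":0.0017,"tz":-0.01,"yaw":0}
    - {"claw":1,"tx":0,"ty":0,"tz":-0.02,"yaw":0}
    - {"claw":1,"tx":0,"ty":0,"tz":-0.025,"yaw":0}
    - {"claw":1,"tx":0,"ty":0,"tz":-0.025,"yaw":0}
    - {"claw":1,"tx":0,"ty":0,"tz":-0.025,"yaw":0}
    - {"claw":1,"tx":0,"ty":0,"tz":-0.02,"yaw":0}
    - {"claw":1,"tx":0,"ty":0,"tz":-0.015,"yaw":0}
    - {"claw":1,"tx":0,"ty":0,"tz":-0.006,"yaw":0}
    - {"claw":1,"tx":0,"ty":0,"tz":0,"yaw":0}
    - {"claw":1,"tx":0,"ty":0,"tz":0,"yaw":0}
    - {"claw":1,"tx":0,"ty":0,"tz":0,"yaw":0}

```text
time: 19.15
tcp_pos: [433.7, 366.5, 187.3]
tool_rot: [-3.141, -0.002, 0.281]
force: [-0.2, -0.1, -1.1]
gripper_width: 0.298
```

Run:
```python
from h import *
import pickle
f=grab('wrist'); g=grab('side'); pickle.dump((f,g),open('w8.pkl','wb')); s=f['s']; print(s['tcp_pos'],s['tool_rot'],s['force'])
tip=s['tcp_pos']-[0,0,101.2]; M=[433.5,365.2,70]
uv=cv2.projectPoints(np.array([tip,M]),np.array(g['rvec'],float),np.array(g['tvec'],float),g['mtx'],None)[0].reshape(-1,2); print('side',uv,'wrist tip',wproj(f,tip),'mouth',wproj(f,M))
a=cv2.resize(f['image'][190:310,265:385],(400,400),interpolation=cv2.INTER_CUBIC)
u,v=uv[1].astype(int); b=cv2.resize(g['image'][v-50:v+30,u-40:u+40],(400,400),interpolation=cv2.INTER_CUBIC); print(u-40,v-50)
save(np.hstack([a,b]),'c8.png')
```

```text
[433.74511853 366.46706116 187.3258785 ] [-3.14088303e+00 -1.58633415e-03  2.81371826e-01] [-0.19816822 -0.1043471  -1.10984375]
side [[348.3766475  381.76639824]
 [348.28234287 385.77426545]] wrist tip [325.7652134  251.90650156] mouth [327.48042192 245.25075325]
308 335
```

View pics/c8.png

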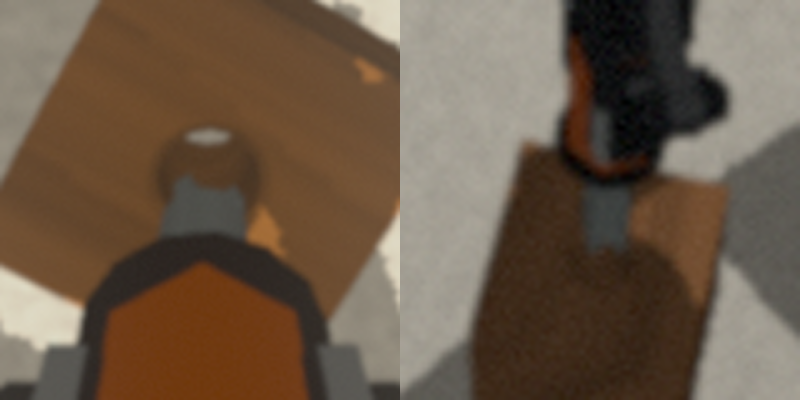

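The bit is over the stand's hole to within about 1 mm; the hole is at (208,178) in the left crop. Small correction, then insert.

Call:
step_arm:
  commands:
    - {"claw":1,"tx":0.0005,"ty":-0.001,"tz":-0.006,"yaw":0}
    - {"claw":1,"tx":0,"ty":0,"tz":-0.006,"yaw":0}
    - {"claw":1,"tx":0,"ty":0,"tz":-0.003,"yaw":0}
    - {"claw":1,"tx":0,"ty":0,"tz":-0.003,"yaw":0}
    - {"claw":1,"tx":0,"ty":0,"tz":-0.003,"yaw":0}
    - {"claw":1,"tx":0,"ty":0,"tz":-0.003,"yaw":0}
    - {"claw":1,"tx":0,"ty":0,"tz":0,"yaw":0}
    - {"claw":1,"tx":0,"ty":0,"tz":0,"yaw":0}

```text
time: 19.92
tcp_pos: [433.4, 365.2, 162.0]
tool_rot: [3.141, 0.001, 0.282]
force: [-0.7, 0.1, -1.5]
gripper_width: 0.295
```

Call:
step_arm:
  commands:
    - {"claw":1,"tx":0,"ty":0,"tz":-0.006,"yaw":0}
    - {"claw":1,"tx":0,"ty":0,"tz":-0.01,"yaw":0}
    - {"claw":1,"tx":0,"ty":0,"tz":-0.01,"yaw":0}
    - {"claw":1,"tx":0,"ty":0,"tz":-0.01,"yaw":0}
    - {"claw":1,"tx":0,"ty":0,"tz":-0.008,"yaw":0}
    - {"claw":1,"tx":0,"ty":0,"tz":-0.005,"yaw":0}
    - {"claw":1,"tx":0,"ty":0,"tz":0,"yaw":0}
    - {"claw":1,"tx":0,"ty":0,"tz":0,"yaw":0}

```text
time: 20.58
tcp_pos: [433.4, 365.1, 112.8]
tool_rot: [3.141, 0.001, 0.282]
force: [0.1, -0.1, -1.2]
gripper_width: 0.297
```

Call:
step_arm:
  commands:
    - {"claw":1,"tx":0,"ty":0,"tz":-0.001,"yaw":0}
    - {"claw":1,"tx":0,"ty":0,"tz":-0.001,"yaw":0}
    - {"claw":1,"tx":0,"ty":0,"tz":0,"yaw":0}

```text
time: 20.83
tcp_pos: [433.7, 365.4, 111.5]
tool_rot: [-3.141, -0.0, 0.282]
force: [0.0, 0.2, -1.4]
gripper_width: 0.296
```

Call:
step_arm:
  commands:
    - {"claw":1,"tx":0,"ty":0,"tz":-0.001,"yaw":0}
    - {"claw":1,"tx":0,"ty":0,"tz":-0.0005,"yaw":0}
    - {"claw":1,"tx":0,"ty":0,"tz":0,"yaw":0}

```text
time: 21.08
tcp_pos: [433.5, 365.2, 109.8]
tool_rot: [-3.142, -0.0, 0.282]
force: [-0.3, -0.2, -1.9]
gripper_width: 0.294
```

Call:
step_arm:
  commands:
    - {"claw":0.1,"tx":0,"ty":0,"tz":0,"yaw":0}
    - {"claw":0.1,"tx":0,"ty":0,"tz":0,"yaw":0}
    - {"claw":0,"tx":0,"ty":0,"tz":0,"yaw":0}
    - {"claw":-0.5,"tx":0,"ty":0,"tz":0,"yaw":0}
    - {"claw":-1,"tx":0,"ty":0,"tz":0,"yaw":0}
    - {"claw":-1,"tx":0,"ty":0,"tz":0,"yaw":0}
    - {"claw":-1,"tx":0,"ty":0,"tz":0,"yaw":0}
    - {"claw":-1,"tx":0,"ty":0,"tz":0,"yaw":0}

```text
time: 21.75
tcp_pos: [433.6, 365.3, 109.8]
tool_rot: [-3.142, -0.0, 0.282]
force: [0.2, -0.5, 0.1]
gripper_width: 0.998
```

Call:
step_arm:
  commands:
    - {"claw":-1,"tx":0,"ty":0,"tz":0.01,"yaw":0}
    - {"claw":-1,"tx":0,"ty":0,"tz":0.02,"yaw":0}
    - {"claw":-1,"tx":0,"ty":0,"tz":0.025,"yaw":0}
    - {"claw":-1,"tx":0,"ty":0,"tz":0.03,"yaw":0}
    - {"claw":-1,"tx":0,"ty":0,"tz":0.03,"yaw":0}
    - {"claw":-1,"tx":0,"ty":0,"tz":0.03,"yaw":0}
    - {"claw":-1,"tx":0,"ty":0,"tz":0.01,"yaw":0}
    - {"claw":-1,"tx":0,"ty":0,"tz":0,"yaw":0}
    - {"claw":-1,"tx":0,"ty":0,"tz":0,"yaw":0}
    - {"claw":-1,"tx":0,"ty":0,"tz":0,"yaw":0}

```text
time: 22.58
tcp_pos: [432.8, 364.6, 263.3]
tool_rot: [3.141, 0.002, 0.282]
force: [0.5, 0.3, 0.2]
gripper_width: 1.003
```

Run:
```python
from h import *
f=grab('wrist'); s=f['s']; print(s['tcp_pos'],s['gripper_width'],s['force'])
p=wproj(f,[433.5,365.3,132]).astype(int); print(p,hexfit(f,132,tuple(p)))
u,v=p; print('top heights',[pt(f,(u+a,v+b))[2].round(1) for a,b in((0,0),(-8,0),(8,0),(0,-8),(0,8))])
g=dial('side'); t=grab('top')
a=cv2.resize(f['image'][130:310,235:415],(400,400),interpolation=cv2.INTER_CUBIC)
b=cv2.resize(g['image'][200:480,220:500],(400,400),interpolation=cv2.INTER_CUBIC); save(np.hstack([a,b]),'c9.png')
for nm,uv in(('cone',(474,242)),('weight',(452,193)),('oil',(221,186))): print(nm,pt(t,uv).round(0))
import pickle; o=pickle.load(open('top0.pkl','rb'))['image'].astype(int)
d=np.abs(t['image'].astype(int)-o).sum(2)
for nm,(x,y,w,h) in(('cone+wt',(435,175,60,85)),('oil',(208,172,28,28))): print(nm,(d[y:y+h,x:x+w]>90).sum())
```

```text
[432.80161507 364.64955903 263.31050038] 1.0026299938591836 [0.51364538 0.31049769 0.22882623]
[324 236] (1139, array([432.94739685, 365.19445137]), array([433.05093, 365.20917], dtype=float32), np.float64(45.458884888133134), np.float64(26.341374738992755), np.float64(28.15650573793862))
top heights [np.float64(129.8), np.float64(129.8), np.float64(131.0), np.float64(132.2), np.float64(131.0)]
side {'red': (19, np.float64(54.0), np.float64(-36.8)), 'green': (8, np.float64(68.0), np.float64(-37.0))} dial 1.5965093414960114 tcp [432.8 364.6 263. ] [3.14e+00 3.00e-03 2.82e-01] F [ 0.5  0.4 -0. ] T [-0.013 -0.024  0.016]
cone [ 465. -375.   99.]
weight [ 604. -332.   43.]
oil [623. 298.  97.]
cone+wt 0
oil 0
```

View pics/c9.png

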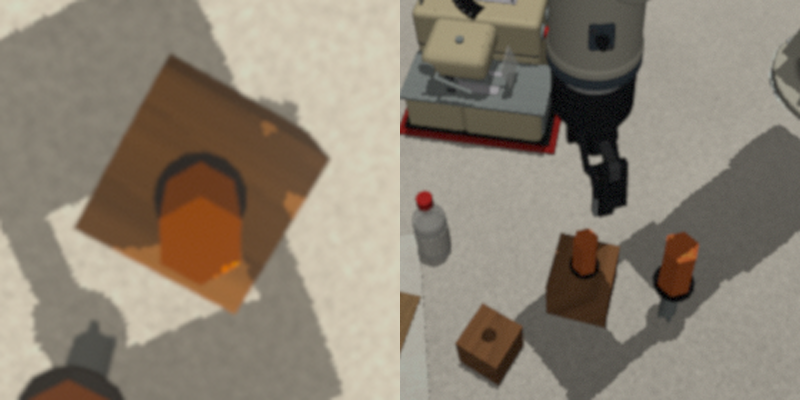

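The key stands upright and fully down in the large stand, its top at about 131 mm at (433,365). The dial reads ≈1.60 and the bystanders have not moved. Hand in.

```bash
python3 -c "
from plant import manip
print(manip.hand_in())"
```

```text
the job is handed in; nothing more can be done
None
```

The job is done and handed in at about 23 s of the 72 s allowed. No verdict is reported.

- **What I did:** I took the smaller key from the larger stand and reached it through the guard hole. The adjuster head was about 28 mm down, felt with about a 6 N push. The bit dropped into the slots after a 51° clockwise turn. I turned the dial from about 0.22 to about 1.6, then put the key back.
- **Pointer:** it lies against the green mark. The wrist camera read 1.59 just after the key came out. The side camera read 1.61 then and 1.60 at the end.
- **Key:** it stands upright and released in the stand, its axis within 1 mm of where it started. Its top is at about 130–132 mm (132 mm expected), so it is fully down.
- **Bystanders:** the top camera shows no change around the thread cone, oil bottle or pattern weight.
- **Oddities:**
  - The first grip was 4 mm off centre, so I re-gripped before lifting the key.
  - While turning there was a sideways load of about 5 N on the key. It was gone once the key was clear of the hole.

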